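Lift the retaining ring of the binocular lens cell

TASK

Take the wooden-handled flat-bladed pick and, with its blade under the ear at the end of the split retaining ring, lift the ring of the larger of the two lens cells until its ear stands at least 25 mm above where it was seated. Then lay the pick back down flat on the counter and let go. Do not touch that ring with the gripper itself, and leave the smaller cell's ring seated in its groove.

Things in the scene. Friction and masses are not known exactly. Their poses are not given: they have to be found in the camera images.
- pick_grip (a point): Pick lying flat: pale wooden handle 90 long, 16 wide, 22 mm high, then a 5 mm round steel shank and a flat steel blade 10 mm wide, 3 thick. Point: centre of the handle, half-way up (11 mm above its underside); x runs along the pick towards the blade, z up. Shank and blade lie on this x axis; the blade spans 98 to 120 mm ahead of the point. About 60 g.
- large_ring_ear (a point): Larger ring's ear: flat level steel tab 16 wide, 4 mm thick, over a notch in the cell's wall. Point: mid-thickness, 8 mm in from the ear's outer edge, 45 mm above the counter when seated, flush with the wall's outside. x points inward to the cell's centre (36 mm), z up. Under ear and ring, 23 to 43 mm above the counter, 40 mm wide, space is free for a blade along x to 20 mm past the point.
- large_ring (a joint): Split steel ring in the top of the larger lens cell (dark, 72 mm across, 48 high, on a fixed 88 mm flange 6 mm high). 0: seated, level. Grows to 1.2 rad as the ear is lifted and the ring tips about its far side, 66 mm from the ear point along its x; 0.35 rad lifts the ear's outer edge 25 mm. About 0.5 N at the ear lifts it; it stays where it is left.
- small_ring (a joint): The like ring of the smaller, similar-looking lens cell (48 mm across, 36 mm high, on a fixed 64 mm flange), in rad: 0 is seated, to be left so.
Not all that is in view belongs to the job. What is shaped like the part that bears small_ring but blue is not meant. Leave any yellow look-alike of the part that bears pick_grip alone.

How it is judged:
On the way:
1. the pick's blade lifts the larger cell's ring out of its groove (value of joint large_ring above 0.12 rad and contact force between pick and large_ring above 0.05 N), for 0.05 s.
At the end, for the whole second after the job is handed in: The larger cell's ring stands tipped up by more than 0.34 rad (ear about 25 mm up), the smaller cell's ring is seated (below 0.08 rad), and the pick lies released and at rest on the counter, its handle flat (within 10 degrees, handle centre less than 20 mm above the counter) (value of joint large_ring above 0.34 rad and value of joint small_ring below 0.08 rad and height (world z) of pick_grip below 0.02 m and angle between pick_grip's own z axis and vertical below 0.17 rad and linear speed of pick below 0.02 m/s and contact force between pick and the fingers below 0.1 N); the robot touches nothing.
It fails at once if the gripper itself touches the larger cell's ring (contact force between the fingers and large_ring above 1 N).
It fails at once if the smaller cell's ring is lifted out of its groove (value of joint small_ring above 0.15 rad).
It also fails if it takes over 48 s, if anything falls off the work surface, if the arm or the gripper's body presses on something with over 40 N, if the wrist force passes 120 N, or if a joint passes its speed limit or range.

ROBOT

A 7-joint arm with a two-finger parallel gripper is mounted at the origin on the work surface. World frame = base frame: x ahead of the robot, y to its left, z up, the work surface at z = 0. Lengths are in m, angles in rad, forces in N, time in s.
With the tool pointing down it reaches from about 0.425 to 0.825 m from the base axis. Payload 3.6 kg.
Tool frame: the origin (TCP) lies midway between the tips of the shut fingers; the grasp point (between the pads) lies 19 mm behind it; z points along the fingers, y is the line along which they close (so a half turn about z gives the same grasp; the last joint's range is limited). The gripper opens to 85 mm and grips with 20 to 120 N. Pads are 22 mm wide; open, the fingers measure 114 mm over their backs; the gripper's body (76 mm by 85 mm) begins 54 mm behind the grasp point. The pads swing forward as they close: fully open they stand 13 mm farther back than shut.
Start: joints at [1.107, 0.615, -0.013, 1.423, 0.008, 1.103, -0.04], TCP at [0.276, -0.589, 0.231] pointing down, gripper open.
Joint ranges: [-3.12, 3.12], [-0.3, 2.06], [-1.34, 1.32], [0.26, 2.42], [-1.36, 4.5], [0.01, 1.98], [-2.84, 2.84]. Speed limits (rad/s): [2.79, 2.79, 3.14, 3.14, 3.14, 3.14, 3.14].

INTERFACE

Orientations are given as a unit quaternion [w, x, y, z].
In Python, from rig import get_state, camera, job_done gives the robot as it stands.
- The arm moves only by the tool jog_arm, never from a script. Its argument "motion" is a list that holds one entry, the list of rows, each a list of 7 numbers: the turn, a rotation vector about the tool's x, y, z in degrees, then the shift along the tool's x, y, z in mm, then the closure, from 0 (fully open) to 1 (shut). A call has 1 to 5 rows; each row shifts and turns the commanded pose from where the row before left it, along the tool's axes as they then stand; what a row does not reach is not made up. A row lasts 1/8 s, in which the tool goes at most 62.5 mm and 10.7 degrees, less where a joint would pass 70% of its speed; a pose out of reach is approached as far as the arm can. A call is refused whole if a number of a shift passes 62.5 or a number of a turn 10.7, either way. A call with a gripper value outside its range is refused whole. The fingers move at their own pace and stop on an object; "squeeze" is the grip in N (left out, the last holds). Time passes only in rows, so rows that do not move let the fingers close. It gives the time, the measured TCP pose, the force, the opening and the grip force at its end, in the units of the state.
- get_state(): the state, without advancing time (a new reading comes with each control period).
- camera(name): name is "scene" or "side" or "wrist"; returns a dict with "frame" (480x640x3 uint8, red, green, blue), "range_z" (480x640 float32, m along the optical axis (not along the pixel's ray), 0 where there is no reading), "fx", "fy", "cx", "cy" (pixels), "xyz" and "rotation" of the camera in the world. Camera axes: x right, y up, looking along -z (the intrinsics and any distortion apply to the point x, -y, -z); pixel columns grow to the right and rows downward; lengths in m; the calibration is good to about 2 mm. A picture is of the moment at which its call begins.
- job_done(): hands the job in; it is judged then, once.
The state is a dict: "time": time; "joint_positions": joint angles; "qd": joint speeds; "joint_efforts": joint torques, N m; "eef_pos": TCP position; "eef_rot": TCP orientation; "contact_force": force on the tool from outside, world axes, zero at the start; "moment": the same for the moment, N m; "opening": finger opening in m; "grasp_force": force on a finger pad.
Only numpy, scipy, OpenCV 4.12 (cv2) and the standard library are available. Lean on these libraries where they do the work, as an engineer would, in place of code of your own. Each camera call takes 0.05 s, during which the arm holds its last target. There are 200 camera calls.

## Working session

There is one attempt and no reset: what is moved stays moved. The work goes in short steps, Python scripts to look and compute and a tool call to move; the robot and the scene stay as the last step left them, time stands still between calls to the robot, and variables do not carry over. Pictures are saved under pics/ and viewed, at most 10 in all, crops included, and the job is handed in when it is done.

Besides the shell and the picture viewer there is one more tool, called as a command line: name --argument value ..., lists and objects as JSON in quotes. jog_arm: Moves the arm, as the interface text tells. Its arguments: {"type":"object","properties":{"motion":{"type":"array","items":{"type":"array","items":{"type":"array","items":{"type":"number"}}}},"squeeze":{"type":"number"}},"required":["motion"]}

```bash
mkdir -p pics; ls
cat > h.py <<'E'
import numpy as np, cv2
from rig import get_state, camera, job_done
def snap(n,f):
    c=camera(n); cv2.imwrite('pics/'+f+'.png',c['frame'][:,:,::-1]); np.savez('pics/'+f+'.npz',**c); return c
def cloud(c):
    v,u=np.mgrid[:480,:640]; z=c['range_z']
    p=np.stack([(u-c['cx'])/c['fx']*z,-(v-c['cy'])/c['fy']*z,-z],-1)
    return p@np.array(c['rotation']).reshape(3,3).T+np.array(c['xyz'])
E
python3 - <<'E'
from h import *
s=get_state(); print(s)
a=snap('scene','sc0');b=snap('side','si0')
for c in(a,b): print({k:v for k,v in c.items() if k not in('frame','range_z')}, (c['range_z']==0).mean())
E
```

```text
pics
{'time': 0.0, 'joint_positions': array([ 1.10650384,  0.61590945, -0.01259913,  1.42493528,  0.00809259,
        1.10336691, -0.04040436]), 'qd': array([-2.57272916e-04,  1.42010890e-04, -6.76539486e-04, -4.08836331e-05,
       -4.69140438e-05,  6.26982935e-04, -7.00326455e-04]), 'joint_efforts': array([-1.81288315e-04, -4.69218743e+01,  2.59558596e-01, -1.71033490e+01,
        1.00358151e-02,  9.61199810e-03, -1.59530424e-05]), 'eef_pos': array([ 0.27523638, -0.58799915,  0.23013246]), 'eef_rot': array([-1.24923780e-03,  9.76132037e-01,  2.17174116e-01, -2.98669781e-04]), 'contact_force': array([-0.10507475,  0.04435855, -0.34327735]), 'moment': array([-0.00939148, -0.03369357, -0.02986967]), 'grasp_force': 0.0, 'opening': 0.08549226938770316}
{'fx': 519.0900146260055, 'fy': 519.0900146260055, 'cx': 313.2517824891284, 'cy': 241.010016715551, 'xyz': array([0.9659324 , 0.15955083, 0.76279209]), 'rotation': array([0.52370613, 0.14399641, 0.2358151 , 0.80584624])} 0.004163411458333334
{'fx': 554.5849581692592, 'fy': 554.5849581692592, 'cx': 318.151967052228, 'cy': 245.06870384499112, 'xyz': array([0.3880723 , 0.8903981 , 0.74940855]), 'rotation': array([-0.0903768 , -0.0524931 ,  0.45202517,  0.88586102])} 0.0039680989583333335
```

View pics/sc0.png

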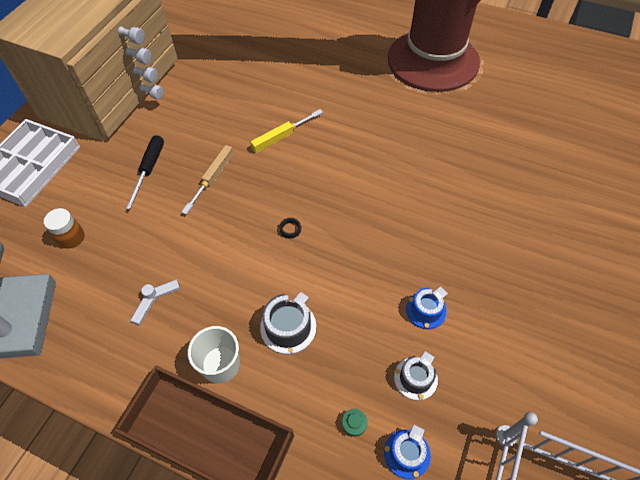

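View pics/si0.png

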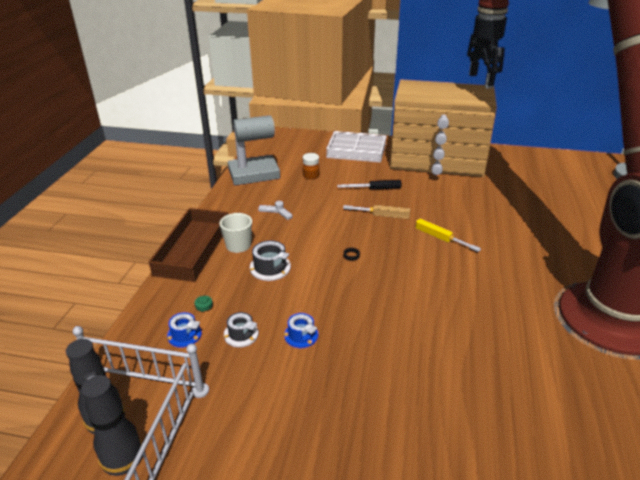

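The scene view shows the wooden pick (handle about (215,165), blade tip (186,212)) and the large cell at (289,320), its ear at (301,299). The small black cell is at (417,375). The side view agrees: pick at (385,211), large cell at (270,260).

```bash
sed -i "s/@np.array(c\['rotation'\]).reshape(3,3).T/@R.from_quat(c['rotation'],scalar_first=True).as_matrix().T/; 1a from scipy.spatial.transform import Rotation as R" h.py
python3 - <<'E'
from h import *
def L(f): return dict(np.load('pics/'+f+'.npz'))
for f,boxes in (('sc0',{'pick':(175,140,240,220),'cell':(255,285,325,355)}),('si0',{'pick':(338,198,415,222),'cell':(245,235,297,282)})):
    P=cloud(L(f)); 
    for n,(a,b,c,d) in boxes.items():
        p=P[b:d,a:c].reshape(-1,3); img=L(f)['frame'][b:d,a:c].reshape(-1,3).astype(int)
        print(f,n,'table z',np.median(p[:,2]))
        if n=='pick':
            m=(p[:,2]>.015)&(p[:,2]<.03); q=p[m]
            r=cv2.minAreaRect((q[:,:2]*1000).astype(np.float32)); print(m.sum(),r,q.mean(0),q[:,2].max(), cv2.boxPoints(r))
            m=(p[:,2]>.006); q=p[m][:,:2]; mu=q.mean(0); u=np.linalg.svd(q-mu,full_matrices=False)[2][0]; t=(q-mu)@u; print(mu,u,t.min(),t.max(), mu+u*t.min(),mu+u*t.max())
        else:
            m=(p[:,2]>.035)&(p[:,2]<.056); q=p[m]
            (x,y),rad=cv2.minEnclosingCircle((q[:,:2]*1000).astype(np.float32)); print('top',m.sum(),x,y,rad,np.percentile(q[:,2],[5,50,95]))
            fl=p[(p[:,2]>.004)&(p[:,2]<.009)]; print('flange',cv2.minEnclosingCircle((fl[:,:2]*1000).astype(np.float32)))
            # ear: protruding
            h,e=np.histogram(q[:,2],8);print(h,e.round(3))
E
python3 - <<'E'
import cv2
a=cv2.imread('pics/sc0.png'); b=cv2.imread('pics/si0.png')
r=lambda x:cv2.resize(x,(400,400),interpolation=cv2.INTER_CUBIC)
cv2.imwrite('pics/cr.png',cv2.hconcat([r(a[280:360,250:330]),r(b[230:290,240:300])]))
E
```

```text
sc0 pick table z -0.00011920653832031558
403 ((497.81573486328125, -275.4674072265625), (163.5210723876953, 19.392324447631836), 1.8715648651123047) [ 0.46650076 -0.27572517  0.02064752] 0.02491031573936897 [[ 415.78214 -268.44666]
 [ 416.4155  -287.8286 ]
 [ 579.84937 -282.48816]
 [ 579.21594 -263.1062 ]]
[ 0.49352356 -0.26655593] [0.81355355 0.58149   ] -0.07176176209645639 0.6321067034565876 [ 0.43514153 -0.30828468] [1.00777622 0.1010078 ]
sc0 cell table z 0.005209553841201642
top 984 693.7933349609375 -14.640580177307129 40.495059967041016 [0.03873104 0.04647232 0.04886517]
flange ((682.0494384765625, -18.245126724243164), 59.60017013549805)
[ 34  22  28  31 144 433 270  22] [0.035 0.037 0.039 0.041 0.043 0.045 0.047 0.049 0.051]
si0 pick table z 0.00042406894260521577
213 ((494.7906494140625, -275.6885986328125), (160.224365234375, 21.925172805786133), 1.3185691833496094) [ 0.46331018 -0.27472085  0.02000818] 0.02534101208893591 [[ 414.44742 -266.5724 ]
 [ 414.95193 -288.49176]
 [ 575.1339  -284.8048 ]
 [ 574.6294  -262.88544]]
[ 0.4746079  -0.26213657] [ 0.08965642 -0.99597275] -1.1556516041926947 0.031625584188516735 [0.37099631 0.88886094] [ 0.47744333 -0.29363479]
si0 cell table z 0.006566133966603216
top 514 707.760498046875 -39.62471008300781 66.84521484375 [0.03586717 0.04604053 0.04944489]
flange ((696.6215209960938, -55.170654296875), 82.82611846923828)
[ 50  40  35  40  69 143 117  20] [0.035 0.037 0.039 0.041 0.043 0.046 0.048 0.05  0.052]
```

View pics/cr.png

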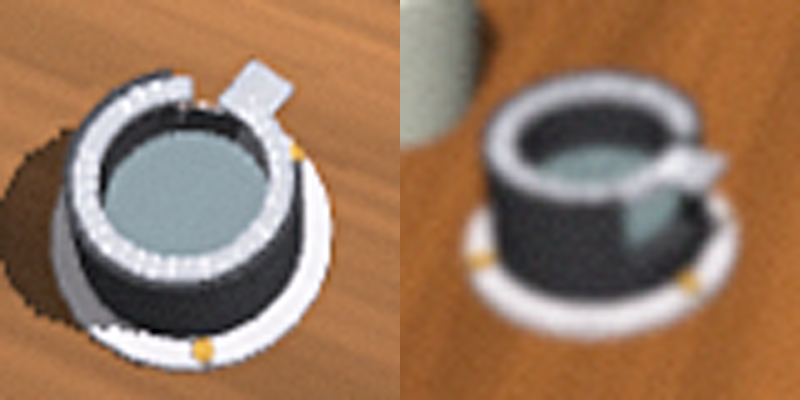

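The crops show the large ear pointing up-right in the scene view: its corners are at crop px (257,60), (295,90), (262,118), (222,95), with the notch beneath it.

```bash
cat >> h.py <<'E'
def ray(c,uv,z):
    uv=np.atleast_2d(uv).astype(float)
    d=np.stack([(uv[:,0]-c['cx'])/c['fx'],-(uv[:,1]-c['cy'])/c['fy'],-np.ones(len(uv))],-1)@R.from_quat(c['rotation'],scalar_first=True).as_matrix().T
    o=np.array(c['xyz']); return o+d*((z-o[2])/d[:,2])[:,None]
E
python3 - <<'E'
from h import *
L=lambda f:dict(np.load('pics/'+f+'.npz'))
for f,b,k,pb,ear in (('sc0',(250,280,330,360),5,(175,140,240,220),[(257,60),(295,90),(262,118),(222,95)]),('si0',(240,230,300,290),400/60,(338,198,415,222),None)):
    c=L(f);P=cloud(c); x0,y0,x1,y1=pb
    p=P[y0:y1,x0:x1].reshape(-1,3); im=c['frame'][y0:y1,x0:x1]
    q=p[(p[:,2]>.0185)&(p[:,2]<.026)]; q=q[np.abs(q[:,1]+.276)<.03]
    print(f,'handle',cv2.minAreaRect((q[:,:2]*1000).astype(np.float32)),np.median(q[:,2]))
    # steel in pick box by low saturation
    hsv=cv2.cvtColor(im,cv2.COLOR_RGB2HSV); m=((hsv[...,1]<70)&(hsv[...,2]>110)).astype(np.uint8)
    v,u=np.nonzero(m); s=ray(c,np.c_[u+x0,v+y0],.0125); print('steel',len(s),s.min(0),s.max(0),np.polyfit(s[:,0],s[:,1],1))
    # ring: bright low-sat pixels at height
    x0,y0,x1,y1=b; im=c['frame'][y0:y1,x0:x1]; hsv=cv2.cvtColor(im,cv2.COLOR_RGB2HSV); Z=P[y0:y1,x0:x1,2]
    m=((hsv[...,1]<45)&(hsv[...,2]>140)&(Z>.036)&(Z<.056)).astype(np.uint8)
    n,lab,st,_=cv2.connectedComponentsWithStats(m); i=1+st[1:,4].argmax(); v,u=np.nonzero(lab==i)
    s=ray(c,np.c_[u+x0,v+y0],.047)[:,:2]*1000
    ctr=s.mean(0)
    for _ in range(30):
        r=np.hypot(*(s-ctr).T); k=r<40
        h=cv2.convexHull(s[k].astype(np.float32))[:,0]; (cx,cy),ra=cv2.minEnclosingCircle(h); 
        A=np.c_[2*h,np.ones(len(h))]; sol=np.linalg.lstsq(A,(h**2).sum(1),rcond=None)[0]; ctr=sol[:2]; 
    r=np.hypot(*(s-ctr).T); e=s[r>r[k].max()*0+38.5] 
    print('ring c',ctr,'R',np.sqrt(sol[2]+ctr@ctr),'ear far',len(e),r.max(),e.mean(0) if len(e) else 0)
    if len(e): d=ctr-e.mean(0); print('ear dir deg',np.degrees(np.arctan2(d[1],d[0])))
    if ear: E=ray(c,np.array(ear)/5+[250,280]-.5,.047)[:,:2]*1000; print(E, 'outer mid',E[:2].mean(0),np.linalg.norm(E[0]-E[1]))
E
```

```text
sc0 handle ((465.32373046875, -277.23358154296875), (98.6705093383789, 18.06014633178711), 0.19191893935203552) 0.02133465621936892
steel 144 [ 0.51230332 -0.28442575  0.0125    ] [ 0.58101275 -0.27241933  0.0125    ] [-0.0039614 -0.2761003]
ring c [692.59658412 -17.04275744] R 35.19103938000386 ear far 7 40.02815361638029 [655.83511446  -4.43583026]
ear dir deg -18.92882087691916
[[652.22358188 -13.97647185]
 [656.77447168   0.91399288]
 [669.33557043  -4.35124042]
 [667.27734356 -18.73729334]] outer mid [654.49902678  -6.53123949] 15.570373731358885
si0 handle ((461.8641052246094, -276.44647216796875), (90.53070068359375, 21.925172805786133), 1.3185691833496094) 0.021382768649151562
steel 89 [ 0.51547634 -0.28742188  0.0125    ] [ 0.58135762 -0.26879742  0.0125    ] [-0.01204216 -0.27156372]
ring c [694.13619262 -18.84378165] R 35.666605600152934 ear far 9 42.47481137992911 [656.88546226  -4.4094878 ]
ear dir deg -21.18086248664122
```

Run:
```python
from h import *
for f in('sc0','si0'):
    P=cloud(dict(np.load('pics/'+f+'.npz'))).reshape(-1,3)
    q=P[(P[:,2]>.05)&(P[:,1]<-.3)&(P[:,1]>-1)&(P[:,0]>-.1)&(P[:,0]<.9)]
    for lo in (.05,.1,.15,.2,.25,.3):
        s=q[(q[:,2]>lo)&(q[:,2]<lo+.05)]
        if len(s)>5: print(f,lo,len(s),np.percentile(s,[1,99],axis=0).round(3).tolist())
```

```text
sc0 0.05 4017 [[0.238, -0.682, 0.051], [0.877, -0.396, 0.099]]
sc0 0.1 3731 [[0.239, -0.683, 0.101], [0.8, -0.418, 0.149]]
sc0 0.15 7570 [[0.262, -0.681, 0.151], [0.491, -0.466, 0.2]]
sc0 0.2 1597 [[0.331, -0.684, 0.2], [0.489, -0.523, 0.202]]
si0 0.05 1981 [[0.234, -0.523, 0.051], [0.891, -0.392, 0.099]]
si0 0.1 2188 [[0.234, -0.523, 0.101], [0.889, -0.378, 0.149]]
si0 0.15 3920 [[0.233, -0.685, 0.151], [0.881, -0.39, 0.2]]
si0 0.2 719 [[0.233, -0.684, 0.2], [0.486, -0.522, 0.248]]
si0 0.25 386 [[0.235, -0.648, 0.251], [0.314, -0.517, 0.3]]
si0 0.3 719 [[0.235, -0.645, 0.301], [0.314, -0.517, 0.349]]
```

jog_arm --motion '[[[0,0,0,48,-32,-8,0],[0,0,0,48,-32,0,0],[0,0,0,48,-32,0,0],[0,0,0,48,-32,0,0],[0,0,0,48,-32,0,0]]]'

```text
time: 0.72
eef_pos: [0.4257, -0.3401, 0.239]
eef_rot: [-0.0, 0.976, 0.217, -0.0]
contact_force: [0.2, -0.2, -0.8]
opening: 0.0852
grasp_force: 0.0
```

jog_arm --motion '[[[0,0,0,50,-35,0,0],[0,0,8.4,0,0,20,0],[0,0,8.4,0,0,20,0],[0,0,8.4,0,0,20,0],[0,0,0,0,0,20,0]]]'

```text
time: 1.35
eef_pos: [0.4553, -0.2887, 0.1583]
eef_rot: [-0.0, 1.0, -0.001, -0.0]
contact_force: [-0.3, 0.7, 0.2]
opening: 0.0853
grasp_force: 0.0
```

jog_arm --motion '[[[0,0,0,6,-12,40,0],[0,0,0,0,0,10,0],[0,0,0,0,0,0,0]]]'

```text
time: 1.72
eef_pos: [0.4612, -0.2775, 0.1091]
eef_rot: [-0.0, 1.0, -0.001, -0.001]
contact_force: [0.1, -0.9, 0.7]
opening: 0.0854
grasp_force: 0.0
```

Run:
```python
from h import *
c=snap('wrist','w1'); print(c['xyz'],get_state()['eef_pos'])
P=cloud(c).reshape(-1,3)
q=P[(P[:,2]>.017)&(P[:,2]<.027)]
r=cv2.minAreaRect((q[:,:2]*1000).astype(np.float32)); print(len(q),r,np.median(q[:,2]),np.median(P[:,2]))
q=P[(P[:,2]>.006)&(P[:,2]<.027)]
print(cv2.minAreaRect((q[:,:2]*1000).astype(np.float32)))
```

```text
[ 0.54311816 -0.27718724  0.25224063] [ 0.46173765 -0.27805814  0.10996471]
12676 ((453.2445068359375, -307.6646728515625), (245.39695739746094, 284.0814514160156), 10.110895156860352) 0.02282654562892872 0.0009253787554610038
((451.29010009765625, -276.236083984375), (266.17352294921875, 336.7962951660156), 12.422751426696777)
```

View pics/w1.png

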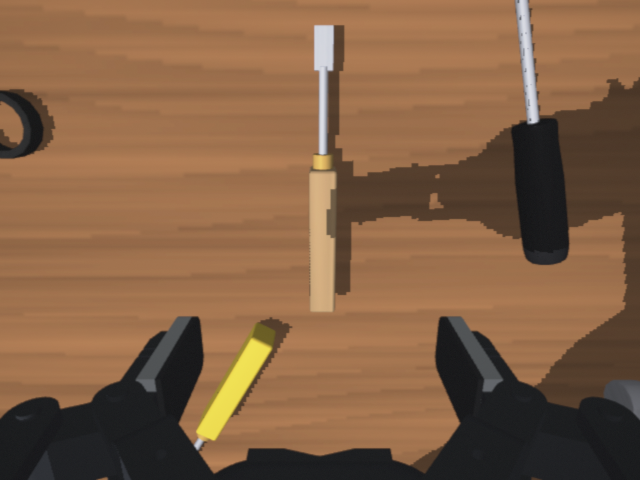

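The wrist view shows the handle at cols 310–336, rows 170–312, almost in line with the image, blade tip at (324,26). The yellow look-alike's handle end is at (265,330), near where the left finger will come down.

Run:
```python
from h import *
c=dict(np.load('pics/w1.npz'))
print('handle top',ray(c,[(310,170),(336,170),(310,311),(335,311)],.022)[:,:2].round(4).tolist())
print('tip/blade',ray(c,[(315,26),(333,26),(315,69),(333,69)],.0125)[:,:2].round(4).tolist())
h=cv2.cvtColor(c['frame'],cv2.COLOR_RGB2HSV); m=cv2.inRange(h,(24,150,80),(34,255,255)); m[440:]=0
v,u=np.nonzero(m); p=ray(c,np.c_[u,v],.022)*1000; r=cv2.minAreaRect(p[:,:2].astype(np.float32)); print(r,cv2.boxPoints(r))
P=cloud(c); print(P[380:420,225:235,2].mean())
```

```text
handle top [[0.5056, -0.2721], [0.5056, -0.2867], [0.4164, -0.2713], [0.4163, -0.2871]]
tip/blade [[0.58, -0.2752], [0.5799, -0.2847], [0.559, -0.2751], [0.5589, -0.2849]]
((360.3509216308594, -219.56781005859375), (17.716045379638672, 100.62191772460938), 60.213417053222656) [[ 312.28653 -202.26251]
 [ 399.61447 -252.24854]
 [ 408.4153  -236.87311]
 [ 321.08737 -186.88708]]
0.021671629611153997
```

jog_arm --motion '[[[0,0,0,0,1,40,0],[0,0,0,0,0,40,0],[0,0,0,0,0,18,0],[0,0,0,0,0,6,0],[0,0,0,0,0,0,0]]]' --squeeze 60

```text
time: 2.4
eef_pos: [0.4622, -0.279, 0.0063]
eef_rot: [0.001, 1.0, -0.001, 0.001]
contact_force: [-0.3, 0.0, 0.1]
opening: 0.0852
grasp_force: 0.0
```

jog_arm --motion '[[[0,0,0,0,0,0,0.5],[0,0,0,0,0,0,0.7],[0,0,0,0,0,0,1],[0,0,0,0,0,0,1],[0,0,0,0,0,0,1]]]'

```text
time: 3.02
eef_pos: [0.4619, -0.2783, 0.0058]
eef_rot: [0.0, 1.0, -0.001, 0.0]
contact_force: [-0.6, -0.1, 3.2]
opening: 0.0146
grasp_force: 60.4
```

jog_arm --motion '[[[0,0,0,0,0,-20,1],[0,0,0,0,0,-30,1],[0,0,0,0,0,-30,1],[0,0,0,9,-50,0,1],[0,0,0,9,-50,0,1]]]'

```text
time: 3.65
eef_pos: [0.48, -0.1776, 0.0856]
eef_rot: [0.0, 1.0, -0.002, 0.001]
contact_force: [1.2, 0.9, -1.7]
opening: 0.0146
grasp_force: 59.8
```

jog_arm --motion '[[[0,0,0,9,-50,0,1],[0,0,0,9,-50,0,1],[0,0,0,9,-50,0,1],[0,0,0,5,-50,0,1],[0,0,9,0,0,0,1]]]'

```text
time: 4.28
eef_pos: [0.5121, 0.0282, 0.0849]
eef_rot: [-0.002, 0.997, -0.077, -0.0]
contact_force: [-0.5, -0.8, -1.8]
opening: 0.0145
grasp_force: 59.8
```

jog_arm --motion '[[[0,0,9,0,0,0,1],[0,0,0,0,0,0,1],[0,0,0,0,0,0,1]]]'

```text
time: 4.65
eef_pos: [0.512, 0.0217, 0.0852]
eef_rot: [0.0, 0.988, -0.156, -0.0]
contact_force: [0.3, 0.1, -0.1]
opening: 0.0147
grasp_force: 59.8
```

Run:
```python
from h import *
s=get_state(); print(s['eef_pos'],R.from_quat(s['eef_rot'],scalar_first=True).as_matrix().round(3),s['joint_positions'].round(2))
c=snap('wrist','w2')
```

```text
[0.51195681 0.02167443 0.08518189] [[ 0.951 -0.309 -0.   ]
 [-0.309 -0.951 -0.   ]
 [-0.     0.    -1.   ]] [-0.22  0.62  0.2   1.98 -0.22  0.57 -1.75]
```

View pics/w2.png

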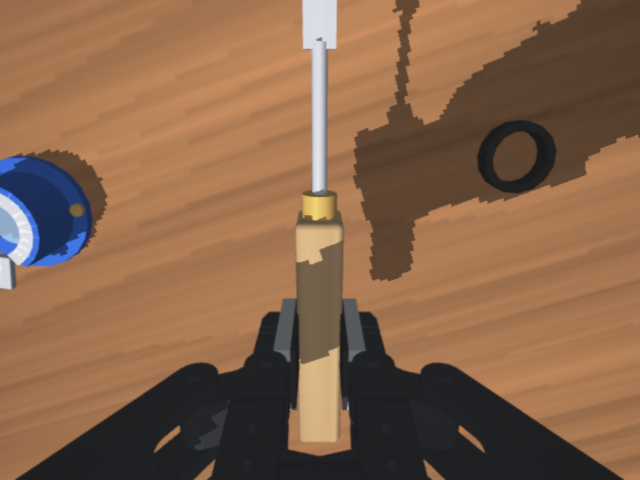

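jog_arm --motion '[[[0,0,0,0,-18,0,1],[0,0,0,0,0,30,1],[0,0,0,0,0,20,1],[0,0,0,0,0,7,1],[0,0,0,0,0,0,1]]]'

```text
time: 5.32
eef_pos: [0.518, 0.0395, 0.0282]
eef_rot: [-0.0, 0.988, -0.157, -0.0]
contact_force: [-0.2, -0.0, -0.2]
opening: 0.0145
grasp_force: 59.8
```

Run:
```python
from h import *
s=get_state(); print(s['eef_pos'])
w=snap('wrist','w3');a=snap('scene','sc3');b=snap('side','si3')
P=cloud(w); print('handle/ferrule/shank/blade z',[np.median(P[r0:r1,c0:c1,2]).round(4) for r0,r1,c0,c1 in((380,420,310,330),(222,240,312,328),(80,170,318,322),(10,35,312,328))])
r=lambda x:cv2.resize(x[:,:,::-1],(400,400),interpolation=cv2.INTER_CUBIC)
cv2.imwrite('pics/cr3.png',cv2.hconcat([r(a['frame'][255:355,235:335]),r(b['frame'][205:305,230:330])]))
```

```text
[0.51796338 0.03954399 0.02820417]
handle/ferrule/shank/blade z [np.float64(0.0452), np.float64(0.0447), np.float64(0.0365), np.float64(0.0355)]
```

View pics/cr3.png

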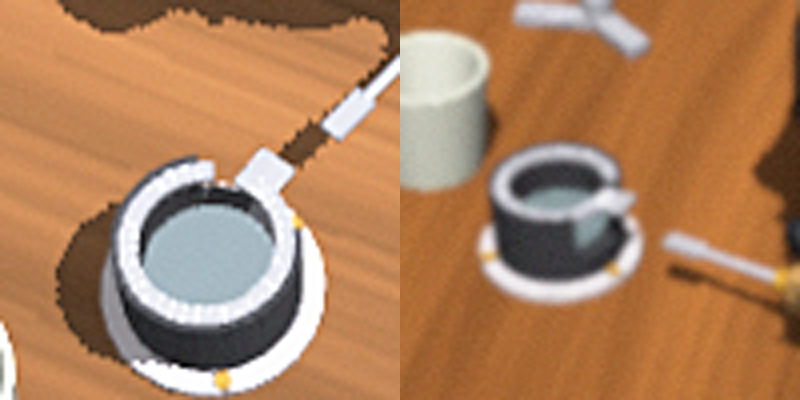

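View pics/w3.png

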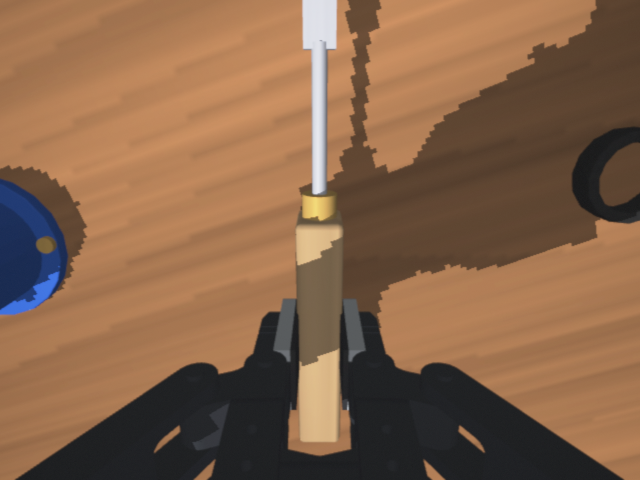

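The blade points straight at the ear in both crops, with its top at 35.5 mm, below the ear's underside at 43 mm. I'll insert it now.

jog_arm --motion '[[[0,0,0,14,0,0,1],[0,0,0,14,0,0,1],[0,0,0,13,0,0,1],[0,0,0,0,0,0,1]]]'

```text
time: 5.98
eef_pos: [0.5583, 0.0253, 0.0284]
eef_rot: [0.0, 0.987, -0.158, 0.001]
contact_force: [-0.2, 0.6, -0.2]
opening: 0.0143
grasp_force: 59.8
```

Run:
```python
from h import *
a=snap('scene','sc4');b=snap('side','si4')
r=lambda x:cv2.resize(x[:,:,::-1],(400,400),interpolation=cv2.INTER_CUBIC)
cv2.imwrite('pics/cr4.png',cv2.hconcat([r(a['frame'][265:345,255:335]),r(b['frame'][225:285,250:310])]))
```

```text
(no output)
```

View pics/cr4.png

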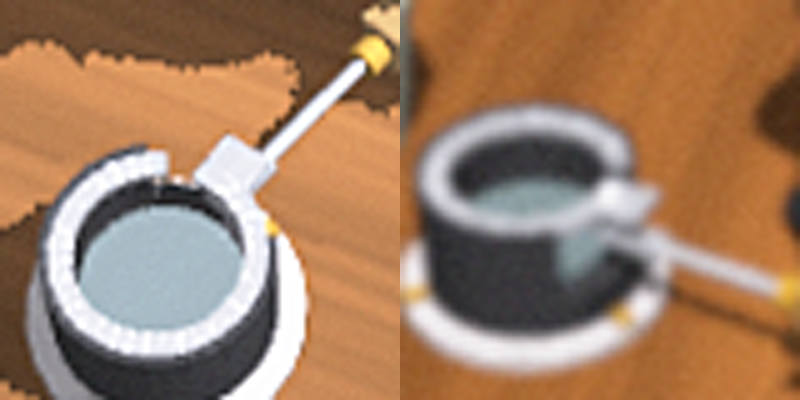

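The blade sits under the ear in both crops and the ring is still seated. Now the lift.

jog_arm --motion '[[[0,0,0,0,0,-6,1],[0,0,0,0,0,-4,1],[0,0,0,0,0,-4,1],[0,0,0,0,0,-4,1],[0,0,0,0,0,-4,1]]]'

```text
time: 6.7
eef_pos: [0.5567, 0.0262, 0.0507]
eef_rot: [-0.0, 0.988, -0.157, 0.0]
contact_force: [1.3, 0.6, -2.0]
opening: 0.0145
grasp_force: 59.7
```

jog_arm --motion '[[[0,0,0,0,0,-4,1],[0,0,0,0,0,-4,1],[0,0,0,0,0,-4,1],[0,0,0,0,0,-4,1],[0,0,0,0,0,-4,1]]]'

```text
time: 7.32
eef_pos: [0.5566, 0.0262, 0.0706]
eef_rot: [-0.0, 0.988, -0.157, -0.0]
contact_force: [-0.3, 0.0, -0.4]
opening: 0.0146
grasp_force: 59.7
```

Run:
```python
from h import *
a=snap('scene','sc5');b=snap('side','si5')
r=lambda x:cv2.resize(x[:,:,::-1],(400,400),interpolation=cv2.INTER_CUBIC)
cv2.imwrite('pics/cr5.png',cv2.hconcat([r(a['frame'][265:345,255:335]),r(b['frame'][215:275,250:310])]))
```

```text
(no output)
```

View pics/cr5.png

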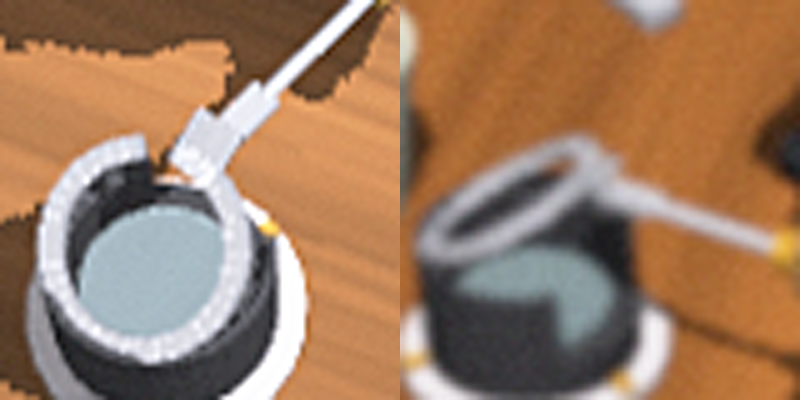

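The ring is clearly tipped up on the blade in both crops. I'll raise it a little more for margin, withdraw, then measure the ear height.

jog_arm --motion '[[[0,0,0,0,0,-4,1],[0,0,0,0,0,0,1],[0,0,0,-8,0,0,1],[0,0,0,-25,0,0,1],[0,0,0,-20,0,0,1]]]'

```text
time: 8.05
eef_pos: [0.505, 0.0431, 0.0743]
eef_rot: [-0.0, 0.988, -0.157, -0.0]
contact_force: [-0.8, -0.9, -1.0]
opening: 0.0146
grasp_force: 59.8
```

Run:
```python
from h import *
a=snap('scene','sc6');b=snap('side','si6')
d=np.array([np.cos(np.radians(-18)),np.sin(np.radians(-18))]); E=np.array([.659,-.007])
for c in(a,b):
    P=cloud(c).reshape(-1,3); t=(P[:,:2]-E)@d; l=(P[:,:2]-E)@[-d[1],d[0]]
    hsv=cv2.cvtColor(c['frame'],cv2.COLOR_RGB2HSV).reshape(-1,3)
    for lo in range(-12,72,6):
        m=(t*1000>lo)&(t*1000<lo+6)&(abs(l)<.008)&(P[:,2]>.03)&(hsv[:,1]<60)
        if m.sum()>2: print(lo,m.sum(),np.percentile(P[m,2],[10,50,90]).round(4))
    print()
```

```text
6 20 [0.0836 0.0846 0.0862]
12 50 [0.0807 0.0829 0.0857]
18 47 [0.0764 0.0789 0.0818]
24 8 [0.0753 0.0772 0.0776]
66 38 [0.0453 0.0473 0.0492]

6 9 [0.0835 0.0854 0.0874]
12 10 [0.0813 0.0835 0.0849]
18 7 [0.0772 0.0796 0.0803]
24 3 [0.0767 0.077  0.0775]
60 8 [0.0376 0.0422 0.0485]
66 24 [0.0372 0.0456 0.0489]
```

The ear's top now stands at about 85 mm against 47 mm seated, so the ring is tipped about 0.6 rad. I'll take the pick back to its original clear spot.

jog_arm --motion '[[[0,0,-9,-10,0,0,1],[0,0,-9,0,0,0,1],[0,0,0,-6,50,0,1],[0,0,0,-6,50,0,1],[0,0,0,-6,50,0,1]]]'

```text
time: 8.78
eef_pos: [0.4795, -0.1063, 0.0745]
eef_rot: [0.0, 1.0, -0.001, 0.001]
contact_force: [1.4, 0.1, -0.9]
opening: 0.0143
grasp_force: 59.8
```

jog_arm --motion '[[[0,0,0,-4,50,0,1],[0,0,0,-4,50,0,1],[0,0,0,-4,50,0,1],[0,0,0,0,20,0,1],[0,0,0,0,0,0,1]]]'

```text
time: 9.4
eef_pos: [0.4663, -0.2759, 0.0743]
eef_rot: [0.0, 1.0, -0.003, 0.0]
contact_force: [0.1, 1.0, 0.3]
opening: 0.0145
grasp_force: 59.8
```

Next I'll lower by 68 mm in total (TCP to about 6 mm, the grasp height), slowing near the counter.

jog_arm --motion '[[[0,0,0,0,0,40,1],[0,0,0,0,0,20,1],[0,0,0,0,0,5,1],[0,0,0,0,0,2,1],[0,0,0,0,0,0,1]]]'

```text
time: 10.02
eef_pos: [0.467, -0.2739, 0.0081]
eef_rot: [0.0, 1.0, -0.001, 0.001]
contact_force: [0.8, -0.0, -0.6]
opening: 0.0149
grasp_force: 59.8
```

jog_arm --motion '[[[0,0,0,0,0,1,1],[0,0,0,0,0,1,1],[0,0,0,0,0,0,0.75],[0,0,0,0,0,0,0.5],[0,0,0,0,0,0,0.3]]]'

```text
time: 10.65
eef_pos: [0.4662, -0.2742, 0.0054]
eef_rot: [-0.0, 1.0, -0.001, 0.0]
contact_force: [-0.1, -0.4, 0.1]
opening: 0.057
grasp_force: 0.0
```

jog_arm --motion '[[[0,0,0,0,0,0,0.3],[0,0,0,0,0,-20,0.3],[0,0,0,0,0,-40,0.3],[0,0,0,0,0,-50,0.3],[0,0,0,0,0,0,0.3]]]'

```text
time: 11.28
eef_pos: [0.4687, -0.2757, 0.1191]
eef_rot: [0.002, 1.0, -0.001, 0.004]
contact_force: [0.6, 0.4, 0.1]
opening: 0.0598
grasp_force: 0.0
```

Run:
```python
from h import *
c=snap('wrist','w7');a=snap('scene','sc7')
p=cloud(c); q=p[(p[...,2]>.004)&(p[...,2]<.03)&(abs(p[...,1]+.275)<.02)&(p[...,0]>.40)&(p[...,0]<.6)]
print(cv2.minAreaRect((q[:,:2]*1000).astype(np.float32)))
for x in (.43,.45,.47,.49,.505,.54,.575): k=abs(q[:,0]-x)<.005; print(x,k.sum(),np.percentile(q[k,2],[50,90]).round(4) if k.sum() else '')
r=lambda x:cv2.resize(x[:,:,::-1],(400,300),interpolation=cv2.INTER_CUBIC)
cv2.imwrite('pics/f.png',cv2.hconcat([r(c['frame']),r(a['frame'][260:410,250:450])]))
```

```text
((502.9757080078125, -273.62591552734375), (164.69325256347656, 15.968635559082031), 0.022817885503172874)
0.43 330 [0.0226 0.0234]
0.45 361 [0.0226 0.0235]
0.47 392 [0.0227 0.0236]
0.49 417 [0.0225 0.0234]
0.505 459 [0.0225 0.0234]
0.54 143 [0.0137 0.0147]
0.575 341 [0.0131 0.0142]
```

View pics/f.png

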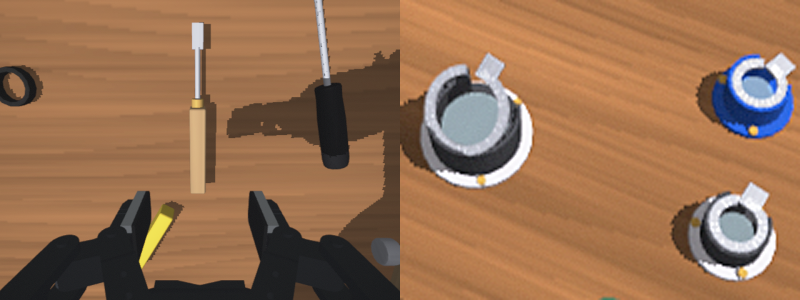

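The pick lies flat and released at (200,110) in the left half. The large ring stays tipped and the small ring is still seated.

```bash
python3 -c "
from rig import job_done
print(job_done())"
```

```text
the job is handed in; nothing more can be done
None
```

I handed the job in; no verdict was returned. The larger ring stands tipped about 0.6 rad (ear about 38 mm up by my measurement), the smaller ring still looks seated, and the pick lies flat and released on the counter.

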